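# Hold the door chime in setup mode with its splined key

## Task

The door chime stays in setup mode only while its blue-handled splined key is held down. Lift the key out of the hanko stand on the bamboo tray, turn it until its four splines mesh with the cross-shaped socket on the chime, slide it fully home until its flange meets the socket face, and finish still gripping the key and pressing it home against the spring. Leave the hanko case, the pill organiser and the hair clip where they are.

Things in the scene. Friction and masses are not known exactly. Their poses are not given: they have to be found in the camera images.
- key: Splined key, 72 mm tall, about 90 g, standing stem-down. Origin at the stem's tip, z up to the handle. From the tip: round pilot 7 mm diameter (4 mm at the very tip), z 0-6 mm; splined stem z 6-26 mm, two crossed bars 28 mm long, 6 mm thick, along its x and y; steel flange 44 mm diameter, z 26-30 mm; neck 14 mm diameter to the handle. The four splines are alike: any quarter turn fits.
- handle (a point): Place to grip the key, on its axis 56 mm above its tip: middle of the blue wing handle, which spans z 38 to 72 mm of the key and is 44 mm long along the key's x and 14 mm thick along its y.
- flange (a point): Centre of the underside of the key's flange, 26 mm above the key's origin on its axis; it meets the socket face when the key is home.
- socket (a point): Centre of the top face of the chime's socket, 55 mm above the cabinet top, z up. The aluminium hub is 35 mm square and stands 10 mm proud of the case, with a flat dark dial round it. Its cross-shaped hole is two crossed slots along this point's x and y, each 9 mm wide and 32 mm end to end, deeper than the whole stem, with a red spring plunger 8 mm across in the middle, its top 17 mm below the face.
- hub (a joint): Turn of the hub in the chime's case, rad, counter-clockwise from above; 0 when its slots lie square with the case. It has a range of -0.9 to 0.9, stands at any angle and is held by light friction (0.08 N m). socket turns with it.
- plunger (a joint): Travel of the spring plunger, m: 0 up, about 0.009 when the key is home, stop at 0.011. The key's tip meets it when the splines have meshed by 11 mm. The spring pushes back with 4 N at first and 8.5 N with the key home, and lifts the key if it is let go.
- chime: Brass-toned door chime, fixed to the cabinet, case 100 mm (x) by 180 mm (y) by 45 mm high, origin at the centre of its underside. The socket is 40 mm to its -y side, a round brass bell 60 mm across, top 78 mm above the cabinet, 50 mm to its +y side.
- tray: Bamboo tray, fixed, 170 mm (x) by 220 mm (y), rim 18 mm high, floor 6 mm thick, origin at the centre of its underside. 50 mm to its +y side stands the round bamboo hanko stand, 60 mm diameter, top 38 mm above the cabinet top, with a 34 mm round hole for the key; the key's flange rests on the stand's top.
- hanko_case: Closed stainless steel hanko case, 26 by 80 by 22 mm, lying loose in the tray on its -y side; origin under its centre. Leave alone.
- pill_organiser: Translucent pill organiser with seven lids, 150 by 34 by 24 mm, on the cabinet top at the far side; origin under its centre, x along its length. Leave alone.
- hair_clip: Pink plastic hair clip, 75 by 22 by 16 mm, on the cabinet top at the robot's side; origin under its centre, x along its length. Leave alone.

How it is judged (in metres and radians):
On the way, in this order (a step that is already met when the one before it is completed fails the run):
1. the key has been lifted clear of the hanko stand (z of key in the frame of tray above 0.04 m and contact force between the fingers and key above 0.5 N), for 0.1 s.
2. the splines have meshed: the stem is at least 10 mm down in the socket, upright and centred (z of flange in the frame of socket below 0.016 m and horizontal distance between flange and socket below 0.004 m and angle between key's own z axis and vertical below 0.12 rad), for 0.05 s.
At the end, for the whole second after the job is handed in: Finishes holding: key meshed (within 0.25 rad of a slot, 4 mm of the axis, tilt under 0.1 rad), flange within 2.5 mm of the socket face, plunger down over 6.5 mm, chime pushing back over 3 N, gripper still on the key (over 2 N), key still (under 20 mm/s) (z of flange in the frame of socket below 0.0025 m and horizontal distance between flange and socket below 0.004 m and angle between key's own z axis and vertical below 0.1 rad and (angle between the x axis of key and the x axis of socket, either way round below 0.25 rad or angle between the x axis of key and the y axis of socket, either way round below 0.25 rad) and value of joint plunger above 0.0065 m and contact force between key and chime above 3 N and contact force between the fingers and key above 2 N and linear speed of key below 0.02 m/s); the arm keeps its last pose, push and grip.
It fails at once if the hanko case was moved more than 25 mm (distance of hanko_case from where it was at the start of the episode above 0.025 m).
It fails at once if the pill organiser was moved more than 25 mm (distance of pill_organiser from where it was at the start of the episode above 0.025 m).
It fails at once if the hair clip was moved more than 25 mm (distance of hair_clip from where it was at the start of the episode above 0.025 m).
It also fails if it takes over 42 s, if anything falls off the work surface, if the arm or the gripper's body presses on something with over 40 N, if the wrist force passes 120 N, or if a joint passes its speed limit or range.

## Robot

A 6-joint arm with a two-finger parallel gripper is mounted at the origin on the work surface. World frame = base frame: x ahead of the robot, y to its left, z up, the work surface at z = 0. Lengths are in m, angles in degrees, forces in N, time in s.
With the tool pointing down it reaches from about 0.4 to 0.825 m from the base axis. Payload 7 kg.
Tool frame: the origin (TCP) lies midway between the tips of the shut fingers; the grasp point (between the pads) lies 19 mm behind it; z points along the fingers, y is the line along which they close (so a half turn about z gives the same grasp; the last joint's range is limited). The gripper opens to 88 mm and grips with 3 to 60 N. Pads are 19 mm wide; open, the fingers measure 130 mm over their backs; the gripper's body (78 mm by 193 mm) begins 47 mm behind the grasp point.
Start: joints at [-49.784, 20.546, 0.682, 0, -70.136, -16.507], TCP at [0.271, -0.618, 0.227] pointing down, gripper open.
Joint ranges: [-176.03, 176.03], [-82.01, 121.73], [-58.28, 71.71], [-173.87, 95.51], [-174.79, -0.11], [-173.66, 173.66]. Speed limits (degrees/s): [136.94, 136.94, 172.46, 180, 180, 180].

## Interface

Orientations are given as a 3x3 rotation matrix whose columns are the frame's x, y, z axes.
In Python, from rig import robot gives the robot as it stands. Calls block until the motion is done:
- robot.goto(position, orientation): joint-space move of the TCP to a pose.
- robot.servo_line(position, ori=None, speed=0.15): straight line of the TCP; ori=None keeps the orientation; speed is the mean speed in m/s.
- robot.movej(angles): joint-space move.
- robot.move_gripper(opening): opening from 0.0 (shut) to 1.0 (fully open); the grip force is fixed at half the most; returns when the fingers have stopped.
- robot.dwell(seconds).
- robot.ik(position, orientation): joint angles nearest the present ones, or None.
- robot.grab_frame(name): name is "side" or "top"; returns (picture, depth): 480x640x3 uint8, red, green, blue; 480x640 float32, m along the optical axis (not along the pixel's ray), 0 where there is no reading.
- robot.camera_info(name): a dict with "vfov" (degrees; the focal length in pixels is half the picture's height over the tangent of half this angle, whatever the lens; pixels are square), "cx", "cy" (the principal point, pixels), "view" (4x4, takes a point from world to camera coordinates). Camera axes: x right, y down, z forward; pixel columns grow to the right and rows downward; lengths in m; the calibration is good to about 2 mm. A picture is of the moment at which its call begins. camera_info takes no time and is no camera call.
A pose or a line that the arm cannot do raises robot.Unreachable and nothing moves.
- robot.job_done(): hands the job in; it is judged then, once.
Readings, each from a call of its own:
- robot.read_t(): time.
- robot.read_qpos(): joint angles.
- robot.read_qvel(): joint speeds.
- robot.read_effort(): joint torques, N m.
- robot.read_position(): TCP position.
- robot.read_tcp_rot(): TCP orientation.
- robot.read_force(): force on the tool from outside, world axes, zero at the start.
- robot.read_ft_torque(): the same for the moment, N m.
- robot.read_grip_width(): opening from 0.0 (shut) to 1.0 (fully open).
- robot.read_finger_force(): force on a finger pad.
Only numpy, scipy, OpenCV 4.12 (cv2) and the standard library are available. Lean on these libraries where they do the work, as an engineer would, in place of code of your own. Each camera call takes 0.05 s, during which the arm holds its last target. There are 200 camera calls.

## Working session

There is one attempt and no reset: what is moved stays moved. The work goes in short steps, each a Python script; the robot and the scene stay as the last script left them, time stands still between calls to the robot, and variables do not carry over. Pictures are saved under pics/ and viewed, at most 10 in all, crops included, and the job is handed in when it is done.

```bash
ls; mkdir -p pics; python3 - <<'E'
from rig import robot
import cv2,numpy as np
for n in("top","side"):
    im,d=robot.grab_frame(n); cv2.imwrite(f"pics/{n}0.png",im[...,::-1]); np.savez(f"{n}0.npz",im=im,d=d)
    print(robot.camera_info(n), (d>0).mean())
print(robot.read_t(),robot.read_force())
E
```

```text
pics
{'vfov': 50.089900918399564, 'cx': 323.4968512406899, 'cy': 240.25368076159364, 'view': array([[-0.01435693, -0.99981418, -0.0128641 ,  0.01288711],
       [-0.99603628,  0.01542978, -0.08759939,  0.59391974],
       [ 0.0877816 ,  0.01155545, -0.99607272,  0.88936491],
       [ 0.        ,  0.        ,  0.        ,  1.        ]])} 0.9960384114583334
{'vfov': 53.08325752112197, 'cx': 328.88012939280964, 'cy': 239.08325456279067, 'view': array([[ 0.94260682, -0.33390297, -0.0010924 , -0.54729695],
       [-0.20754748, -0.58333666, -0.78526581,  0.17663049],
       [ 0.26156535,  0.74042363, -0.61915783,  0.69777532],
       [ 0.        ,  0.        ,  0.        ,  1.        ]])} 0.9666341145833334
0.1 [-0.61491848 -0.37918992 -0.3606441 ]
```

View pics/top0.png

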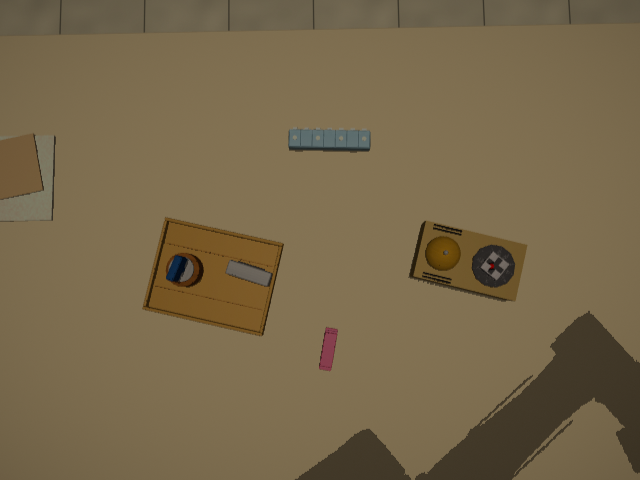

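View pics/side0.png

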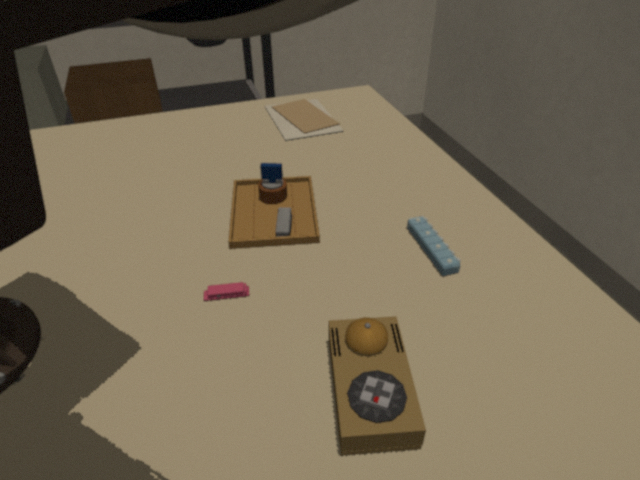

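The top view shows the blue handle at about (177,268) on its stand at (184,270), and the white hub at (494,265) with a red plunger. In the side view the handle is at (271,172) and the hub at (378,392). Next I'll measure these and zoom in.

```bash
cat > h.py <<'E'
import numpy as np,cv2
from rig import robot
def cam(n):
    c=robot.camera_info(n); f=240/np.tan(np.radians(c["vfov"])/2); return f,c["cx"],c["cy"],c["view"]
def ray(n,uv):
    f,cx,cy,V=cam(n); uv=np.atleast_2d(np.float64(uv))
    d=np.c_[(uv[:,0]-cx)/f,(uv[:,1]-cy)/f,np.ones(len(uv))]@V[:3,:3]
    return -V[:3,:3].T@V[:3,3],d
def plane(n,uv,z):
    o,d=ray(n,uv); return o+d*((z-o[2])/d[:,2])[:,None]
def cloud(n,d):
    f,cx,cy,V=cam(n); v,u=np.mgrid[:480,:640]
    o,r=ray(n,np.c_[u.ravel(),v.ravel()]); return (o+r*d.reshape(-1,1)).reshape(480,640,3)
def rect(n,uv,z):
    P=plane(n,uv,z)[:,:2]; (c,s,a)=cv2.minAreaRect(np.float32(P)); return c,s,a
E
python3 - <<'E'
from h import *
T=np.load("top0.npz");S=np.load("side0.npz")
def crop(im,u,v,r,s): return cv2.resize(im[v-int(r*.75):v+int(r*.75),u-r:u+r],(400,300),interpolation=cv2.INTER_NEAREST)
a=[crop(T["im"],182,269,28,1),crop(T["im"],494,265,28,1),crop(S["im"],272,180,28,1),crop(S["im"],378,392,40,1)]
o=np.vstack([np.hstack(a[:2]),np.hstack(a[2:])]); o=np.clip(o*1.6,0,255).astype(np.uint8)
cv2.imwrite("pics/crops.png",o[...,::-1])
for n,D in(("top",T),("side",S)):
    P=cloud(n,D["d"]); h=cv2.cvtColor(D["im"],cv2.COLOR_RGB2HSV)
    m=(h[...,0]>100)&(h[...,0]<125)&(h[...,1]>150)&(h[...,2]>20)
    if n=="top": m[:,250:]=0; m[:200]=0
    else: m[:,300:]=0;m[:150]=0;m[200:]=0;m[:,240:]&=True;m[:,:240]=0
    p=P[m]; print(n,"blue",m.sum(),p.min(0),p.max(0),p.mean(0))
    v,u=np.nonzero(m&(P[...,2]>.078)); uv=np.c_[u,v]
    print(" top",len(u),uv.mean(0),rect(n,uv,.084), plane(n,uv.mean(0),.084))
    w=(h[...,1]<60)&(h[...,2]>110)&(abs(P[...,2]-.055)<.012)
    w[:200]=0; w[:,:300]=0
    nl,l,st,ce=cv2.connectedComponentsWithStats(w.astype(np.uint8))
    print(n,"hub",[(s[4],c) for s,c in zip(st[1:],ce[1:]) if s[4]>5])
    v,u=np.nonzero(w); print(rect(n,np.c_[u,v],.055), np.median(P[w][:,2]))
    r=((h[...,0]<8)|(h[...,0]>174))&(h[...,1]>150)&(h[...,2]>60); r[:,:360]=0;r[:240]=0
    v,u=np.nonzero(r);print("red",len(u),u.mean(),v.mean(),plane(n,(u.mean(),v.mean()),.038),P[r].mean(0))
E
```

```text
top blue 310 [0.5264458  0.23968433 0.04548676] [0.56645906 0.26698618 0.08875146] [0.54620678 0.25077697 0.07931364]
 top 218 [174.51834862 267.80275229] ((0.5464438796043396, 0.2522223889827728), (0.015085851773619652, 0.0420505590736866), 67.53227996826172) [[0.546679   0.25246235 0.084     ]]
top hub [(np.int32(35), array([493.02857143, 255.8       ])), (np.int32(33), array([503.21212121, 263.90909091])), (np.int32(39), array([485.35897436, 265.92307692])), (np.int32(36), array([495.41666667, 273.94444444]))]
((0.5445289611816406, -0.2878589928150177), (0.03153005987405777, 0.03249243646860123), 49.67136001586914) 0.05573937546245877
red 15 491.6666666666667 265.6666666666667 [[ 0.54396285 -0.28880473  0.038     ]] [ 0.54397863 -0.28890972  0.03767624]
side blue 235 [ 0.3700312  -0.59635837  0.04841222] [0.56199214 0.25771458 0.57013707] [0.54329818 0.24459783 0.07468789]
 top 82 [270.58536585 166.76829268] ((0.5420777201652527, 0.23787841200828552), (0.04362626373767853, 0.03635824844241142), 76.7327651977539) [[0.54323393 0.24686437 0.084     ]]
side hub [(np.int32(75), array([371.25333333, 381.14666667])), (np.int32(76), array([387.98684211, 386.64473684])), (np.int32(84), array([365.96428571, 395.5952381 ])), (np.int32(80), array([383.4875, 401.225 ]))]
((0.5425204038619995, -0.28608959913253784), (0.033676713705062866, 0.03408999368548393), 50.20360565185547) 0.055862027238266054
red 19 375.42105263157896 398.89473684210526 [[ 0.54158135 -0.28566015  0.038     ]] [ 0.54132921 -0.28611595  0.03878938]
```

View pics/crops.png

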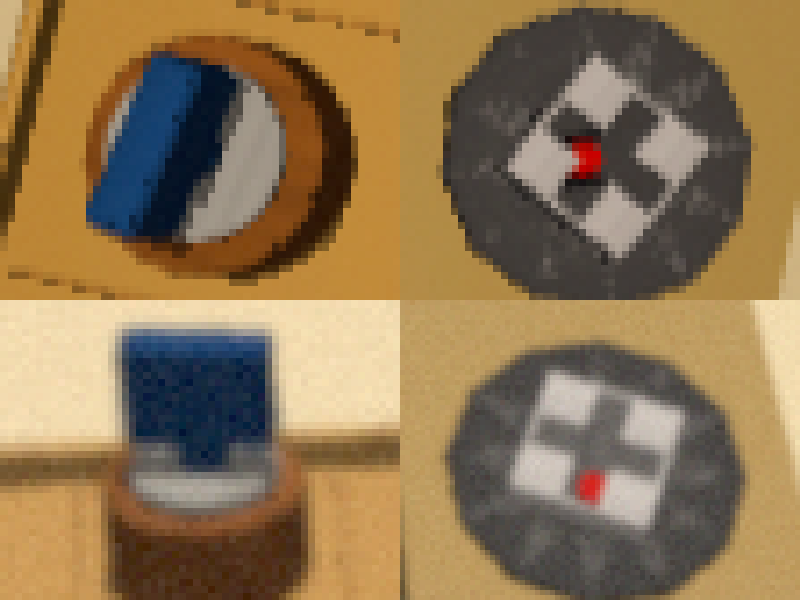

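Both views agree on the scene. The handle's long axis is at about -22.5° and centred near (0.5465, 0.252), with a size of 42×15 mm (expected 44×14). The hub is at about (0.544, -0.287) at z = 0.055, with its slots at about 50° or -40°. I'll grasp and lift now.

```bash
cat >> h.py <<'E'
def R(a):
    a=np.radians(a); y=np.array([np.cos(a),np.sin(a),0]); z=np.array([0,0,-1.]); return np.c_[np.cross(y,z),y,z]
E
python3 - <<'E'
from h import *
for a in (67.5,-112.5):
    q=robot.ik([.5465,.2515,.049],R(a)); print("pick",a,None if q is None else np.round(q,1))
for a in (50,-40,-130,140):
    q=robot.ik([.5435,-.287,.1],R(a)); print("place",a,None if q is None else np.round(q,1))
E
```

```text
pick 67.5 [  43.3   23.4  -21.     0.   -45.7 -155.8]
pick -112.5 [ 43.3  23.4 -21.    0.  -45.7  24.2]
place 50 [  -9.7   21.1  -16.4    0.   -52.5 -120.3]
place -40 [ -9.7  21.1 -16.4   0.  -52.5 149.7]
place -130 [ -9.7  21.1 -16.4   0.  -52.5  59.7]
place 140 [ -9.7  21.1 -16.4   0.  -52.5 -30.3]
```

```bash
python3 - <<'E'
from h import *
r=R(-112.5)
robot.goto([.5463,.2515,.13],r); print(robot.read_t())
robot.servo_line([.5463,.2515,.049],speed=.1)
print(robot.read_t(),robot.read_position(),robot.read_force())
robot.move_gripper(0.0)
print(robot.read_t(),robot.read_grip_width()*88,robot.read_finger_force(),robot.read_force())
robot.servo_line([.5463,.2515,.16],speed=.1)
print(robot.read_t(),robot.read_grip_width()*88,robot.read_force())
r2=R(-130)
robot.goto([.5435,-.287,.155],r2); robot.dwell(.3)
print(robot.read_t(),robot.read_position(),robot.read_grip_width()*88,robot.read_force(),robot.read_ft_torque())
for n in("top","side"):
    im,d=robot.grab_frame(n); cv2.imwrite(f"pics/{n}1.png",im[...,::-1]); np.savez(f"{n}1.npz",im=im,d=d)
S=np.load("side1.npz")["im"][180:480,230:530]; 
cv2.imwrite("pics/side1c.png",np.clip(cv2.resize(S,(600,600),interpolation=cv2.INTER_NEAREST)*1.5,0,255)[...,::-1])
E
```

```text
3.3083
4.2667 [0.54673582 0.25178413 0.04957659] [0.53032753 0.38979503 0.29816592]
5.4083 13.867074336385656 29.99997987644747 [ 0.03168391  0.93058267 -0.548359  ]
6.6667 13.975443526299157 [-0.48722701 -0.72422966 -1.99950665]
8.9083 [ 0.5437753  -0.28651221  0.15502661] 14.13258626666045 [-0.01281267 -0.31267584 -1.51176937] [-0.01783704  0.15454512 -0.03477407][ WARN:0@3.265] global loadsave.cpp:1063 imwrite_ Unsupported depth image for selected encoder is fallbacked to CV_8U.
```

View pics/side1c.png

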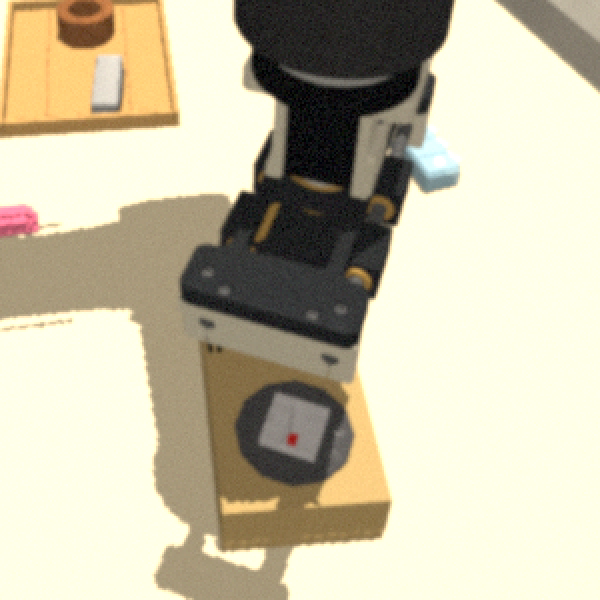

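The side crop shows the near finger hiding the key, while the hub at (294,427) in the crop is visible. The key is held with a 14 mm grip. A quarter turn of the wrist will let the side camera see the flange between the fingers.

```bash
python3 - <<'E'
from h import *
robot.goto([.5435,-.287,.15],R(140)); robot.dwell(.3)
print(robot.read_t(),robot.read_position(),robot.read_force())
for n in("top","side"):
    im,d=robot.grab_frame(n); np.savez(f"{n}2.npz",im=im,d=d)
a=np.load("side2.npz")["im"][320:440,310:470]; 
cv2.imwrite("pics/side2c.png",np.clip(cv2.resize(a,(800,600),interpolation=cv2.INTER_NEAREST)*1.5,0,255).astype(np.uint8)[...,::-1])
E
```

```text
10.7083 [ 0.54350379 -0.28701231  0.15000874] [-0.60490904  0.00374803 -1.2685581 ]
```

View pics/side2c.png

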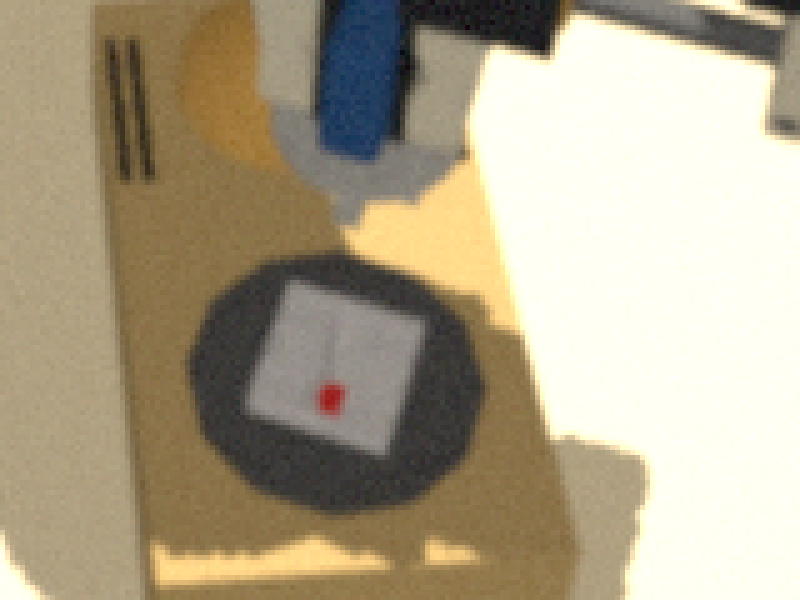

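The crop shows the flange arc below the handle, from (272,110) to (465,155) with its bottom at about (370,200). The pilot is at (348,222) and the hub is clear below it. I'll fit the 22 mm flange circle on its underside plane and compare it with the hub in this same camera.

```bash
python3 - <<'E'
from h import *
from scipy.optimize import least_squares
D=np.load("side2.npz"); im,d=D["im"],D["d"]; P=cloud("side",d); h=cv2.cvtColor(im,cv2.COLOR_RGB2HSV)
c=np.array([.5435,-.287])
near=(P[...,2]>.10)&(np.hypot(P[...,0]-c[0],P[...,1]-c[1])<.06)
k=near&(h[...,1]<100)
for v in range(338,368): print(v,[ (u,round(P[v,u,2]*1000)) for u in np.nonzero(k[v,355:415])[0][[0,-1]]+355] if k[v,355:415].any() else '')
# front lower boundary per column
E=[]
for u in range(364,404):
    vv=np.nonzero(near[340:370,u])[0]
    if len(vv): E.append((u+.0,340+vv.max()+.5))
E=np.array(E); print(E.astype(int).tolist())
for z in(.139,.141):
    A=plane("side",E,z)[:,:2]
    s=least_squares(lambda p:np.hypot(A[:,0]-p[0],A[:,1]-p[1])-.022,c,loss="soft_l1",f_scale=.0005)
    print(z,s.x,np.round(s.fun*1e3,1))
E
```

```text
338 [(np.int64(362), 158), (np.int64(404), 161)]
339 [(np.int64(362), 156), (np.int64(404), 160)]
340 [(np.int64(364), 155), (np.int64(404), 157)]
341 [(np.int64(364), 145), (np.int64(403), 163)]
342 [(np.int64(364), 143), (np.int64(403), 160)]
343 [(np.int64(364), 143), (np.int64(403), 157)]
344 [(np.int64(364), 145), (np.int64(402), 164)]
345 [(np.int64(364), 145), (np.int64(402), 160)]
346 [(np.int64(364), 144), (np.int64(402), 159)]
347 [(np.int64(365), 144), (np.int64(402), 145)]
348 [(np.int64(365), 144), (np.int64(402), 143)]
349 [(np.int64(365), 141), (np.int64(401), 158)]
350 [(np.int64(366), 143), (np.int64(401), 143)]
351 [(np.int64(367), 144), (np.int64(401), 143)]
352 [(np.int64(367), 141), (np.int64(400), 141)]
353 [(np.int64(368), 143), (np.int64(400), 142)]
354 [(np.int64(369), 141), (np.int64(399), 142)]
355 [(np.int64(369), 140), (np.int64(398), 141)]
356 [(np.int64(371), 141), (np.int64(397), 140)]
357 [(np.int64(372), 139), (np.int64(396), 139)]
358 [(np.int64(374), 140), (np.int64(394), 140)]
359 [(np.int64(376), 140), (np.int64(393), 123)]
360 [(np.int64(377), 1
[... 534 characters left out ...]
 [385, 360], [386, 360], [387, 360], [388, 360], [389, 360], [390, 360], [391, 360], [392, 361], [393, 360], [394, 358], [395, 357], [396, 357], [397, 356], [398, 355], [399, 354], [400, 353], [401, 351], [402, 348], [403, 343]]
0.139 [ 0.54488143 -0.28378186] [-0.  -0.1 -0.5  0.  -0.   0.1 -0.8 -0.5 -0.1 -0.7 -0.1 -0.7  6.5  6.1
  7.1  6.9  6.6  6.4  2.3 -0.5 -0.5 -0.5 -0.4 -0.3 -0.2  0.1  0.4  0.7
  2.3  1.5 -0.3 -0.8 -0.1 -0.4 -0.5 -0.4 -0.2 -0.3 -0.1  1.4]
0.141 [ 0.54412319 -0.28511413] [-0.1 -0.2 -0.5 -0.  -0.1  0.  -0.8 -0.5 -0.1 -0.7 -0.1 -0.7  6.5  6.1
  7.1  6.8  6.6  6.4  2.3 -0.4 -0.5 -0.5 -0.4 -0.3 -0.1  0.1  0.4  0.7
  2.3  1.5 -0.3 -0.8 -0.1 -0.4 -0.5 -0.4 -0.2 -0.3 -0.2  1.2]
```

```bash
python3 - <<'E'
from h import *
np.set_printoptions(precision=4,suppress=True)
D=np.load("side2.npz"); im,d=D["im"],D["d"]; P=cloud("side",d); h=cv2.cvtColor(im,cv2.COLOR_RGB2HSV)
D0=np.load("side0.npz"); P0=cloud("side",D0["d"]); 
c=np.array([.5435,-.287]); k=np.array([np.cos(np.radians(50)),np.sin(np.radians(50))]); n=np.array([-k[1],k[0]])
# blue end face
b=(h[...,0]>100)&(h[...,0]<125)&(h[...,1]>130)&(np.hypot(P[...,0]-c[0],P[...,1]-c[1])<.05)&(P[...,2]>.13)
b=cv2.erode(b.astype(np.uint8),np.ones((3,3)))>0
p=P[b]; q=(p[:,:2]-c); print("blue",b.sum(),p.min(0),p.max(0)); print("along k: med",np.median(q@k)*1e3,np.std(q@k)*1e3,"across n",np.median(q@n)*1e3, (q@n).min()*1e3,(q@n).max()*1e3)
A=np.c_[p[:,2]-.17,q@n,np.ones(len(p))]; print("plane fit k=f(z,n):",np.linalg.lstsq(A,q@k,rcond=None)[0])
# hub white top: initial image, no key; 3D by pixel + mean depth
for DD in(D0,D):
    PP=cloud("side",DD["d"]); hh=cv2.cvtColor(DD["im"],cv2.COLOR_RGB2HSV)
    w=(hh[...,1]<60)&(hh[...,2]>(110 if DD is D0 else 60))&(abs(PP[...,2]-.055)<.006)
    w[:370]=0; w[:,:350]=0; w[420:]=0; w[:,410:]=0
    v,u=np.nonzero(w); z=np.median(PP[w][:,2]); print("hub",w.sum(),z,rect("side",np.c_[u,v],z),PP[w].mean(0))
# flange top face points
f=(h[...,1]<100)&(np.hypot(P[...,0]-c[0],P[...,1]-c[1])<.05)&(abs(P[...,2]-.143)<.004); f[:346]=0;f[356:]=0
f=cv2.erode(f.astype(np.uint8),np.ones((3,3)))>0
print("flange top z",f.sum(),np.median(P[f][:,2]),P[f].std(0))
E
```

```text
blue 339 [ 0.5272 -0.3048  0.159 ] [ 0.5471 -0.2787  0.1875]
along k: med -17.617721648114337 7.242250911424018 across n 0.09065863085383497 -6.232330386734776 6.208494081515082
plane fit k=f(z,n): [ 0.4746  0.267  -0.0179]
hub 315 0.055862027238266054 ((0.5422318577766418, -0.28660881519317627), (0.03362031653523445, 0.034032948315143585), 50.20366668701172) [ 0.5419 -0.287   0.0559]
hub 622 0.05531299734945089 ((0.5414976477622986, -0.2881396412849426), (0.04117096960544586, 0.036543428897857666), 49.47136306762695) [ 0.5409 -0.2882  0.0546]
flange top z 118 0.1438427911880213 [0.0103 0.0054 0.0007]
```

```bash
python3 - <<'E'
from h import *
np.set_printoptions(precision=1,suppress=True)
D=np.load("side2.npz"); im,d=D["im"],D["d"]; P=cloud("side",d); h=cv2.cvtColor(im,cv2.COLOR_RGB2HSV)
c=np.array([.5435,-.287]); k=np.array([np.cos(np.radians(50)),np.sin(np.radians(50))]); n=np.array([-k[1],k[0]])
b=(h[...,0]>100)&(h[...,0]<125)&(h[...,1]>130); q=(P[...,:2]-c)
for v in range(318,353,2):
    m=b[v].copy(); m[:365]=0;m[400:]=0; u=np.nonzero(m)[0]
    if len(u): print(v,u.min(),u.max(),"k",(q[v,u]@k)*1e3,"z",np.median(P[v,u,2])*1e3, "n",(q[v,u[[0,-1]]]@n)*1e3)
E
```

```text
318 379 389 k [  0.8   0.2  -0.1  -0.4   0.7   0.9   1.1   1.3   2.1   1.5 -38.2] z 185.76473588549896 n [  7.5 -10.2]
320 378 388 k [-1.9 -3.6 -3.8 -3.8 -1.5 -2.7 -1.1 -0.6 -1.  -0.1 -0.5] z 185.62544396499752 n [ 7.9 -2.6]
322 378 389 k [ -5.4  -5.4  -5.2  -6.9  -5.5  -5.5  -3.7  -4.1  -3.9  -3.4  -3.8 -37.6] z 185.7800526662979 n [  6.9 -10.5]
324 377 389 k [ -9.6  -9.7  -9.   -8.7  -9.8  -9.   -7.4  -6.9  -7.1  -7.1  -6.8  -5.2
 -37.3] z 185.92979063907643 n [  6.9 -10.7]
326 376 390 k [-10.7 -12.3 -11.2 -11.9 -12.1 -11.2  -9.9  -9.5  -9.7 -10.5  -8.8  -8.9
  -7.7  -6.8  -8.7] z 185.51699411785012 n [ 7.5 -6.9]
328 375 389 k [-13.7 -15.1 -15.8 -15.2 -13.6 -14.9 -12.9 -12.6 -13.3 -11.8 -12.6 -11.5
 -11.  -10.2  -8.6] z 185.12211404204564 n [ 7.8 -6.1]
330 375 390 k [-17.1 -18.4 -15.8 -17.5 -17.5 -17.1 -16.1 -16.6 -15.1 -15.1 -14.8 -13.9
 -13.9 -12.9  -8.3  -8.5] z 185.45470652291172 n [ 6.8 -7.3]
332 375 388 k [-17.9 -18.4 -18.2 -18.7 -19.2 -18.8 -17.9 -18.  -16.8 -17.7 -16.8 -16.6
 -16.4 -12. ] z 184.7307204056279 n [ 6.5 -6.1]
334 375 389 k [-19.5 -18.  -18.  -19.3 -19.8 -18.3 -
[... 393 characters left out ...]
-19.3 -18.6 -19.5 -18.2 -19.1 -20.  -19.2 -18.1 -19.3 -18.2
 -17.3 -12.3  -9.1] z 172.80677154306557 n [ 6.6 -6.5]
342 374 387 k [-18.6 -19.5 -18.  -18.6 -19.  -18.7 -20.  -18.2 -18.6 -18.8 -19.2 -17.1
 -17.3 -10.9] z 169.24812301251816 n [ 6.4 -6. ]
344 375 387 k [-19.3 -18.4 -18.8 -19.3 -18.4 -18.8 -18.2 -19.2 -19.1 -19.  -16.4 -14.9
  -9.8] z 165.84952706290113 n [ 5.  -6.1]
346 375 386 k [-19.3 -18.1 -18.5 -18.9 -19.4 -18.7 -20.3 -19.6 -18.6 -18.3 -17.8 -13.5] z 163.3840415907988 n [ 4.8 -5.9]
348 375 385 k [-19.3 -19.7 -19.7 -18.9 -19.1 -19.4 -18.  -19.1 -19.  -18.3 -16.5] z 159.78143332771222 n [ 4.6 -5.6]
350 380 384 k [-18.4 -18.8 -18.6 -18.9 -18.1] z 157.53642793834476 n [-0.8 -5.1]
```

The end-face depth and the flange arc agree that the key sits about 3 mm along its own x from the TCP, upright. In the same camera, the hub is at (-2.5, -2.2) mm from the key. I'll do a guarded descent at TCP (0.5411, -0.2892).

```bash
cat >> h.py <<'E'
def down(x,y,z0,z1,lim=6,step=.002,speed=.04):
    """guarded descent; returns z reached"""
    for z in np.r_[np.arange(z0,z1,-step),z1]:
        robot.servo_line([x,y,z],speed=speed); F=robot.read_force()
        print(round(robot.read_t(),2),"z",round(z,4),np.round(robot.read_position(),4),"F",np.round(F,1),"M",np.round(robot.read_ft_torque(),2))
        if F[2]>lim or np.hypot(*F[:2])>6: return z
    return z1
E
python3 - <<'E'
from h import *
x,y=.5411,-.2892
robot.servo_line([x,y,.093],speed=.06)
print(down(x,y,.090,.078))
im,d=robot.grab_frame("side"); np.savez("side3.npz",im=im,d=d)
a=im[320:440,310:470]
cv2.imwrite("pics/side3c.png",np.clip(cv2.resize(a,(800,600),interpolation=cv2.INTER_NEAREST)*1.5,0,255).astype(np.uint8)[...,::-1])
E
```

```text
12.16 z 0.09 [ 0.541  -0.2892  0.09  ] F [-0.1 -0.3 -1.5] M [ 0.02  0.03 -0.01]
12.41 z 0.088 [ 0.541  -0.2892  0.0879] F [ 0.   0.4 -0.6] M [-0.01  0.04 -0.01]
12.66 z 0.086 [ 0.541  -0.2892  0.0858] F [ 0.1  0.1 -1. ] M [ 0.03 -0.04  0.02]
12.91 z 0.084 [ 0.541  -0.2892  0.0838] F [-0.6 -0.1 -0.9] M [ 0.05  0.03 -0.02]
13.16 z 0.082 [ 0.541  -0.2892  0.0818] F [ 0.1 -1.4 -0.8] M [-0.02  0.02  0.03]
13.41 z 0.08 [ 0.541  -0.2892  0.0798] F [-1.2  1.  -0.8] M [ 0.07  0.01 -0.05]
13.66 z 0.078 [ 0.541  -0.2892  0.0778] F [ 0.9  0.1 -0.3] M [ 0.04  0.02 -0.03]
0.078
```

View pics/side3c.png

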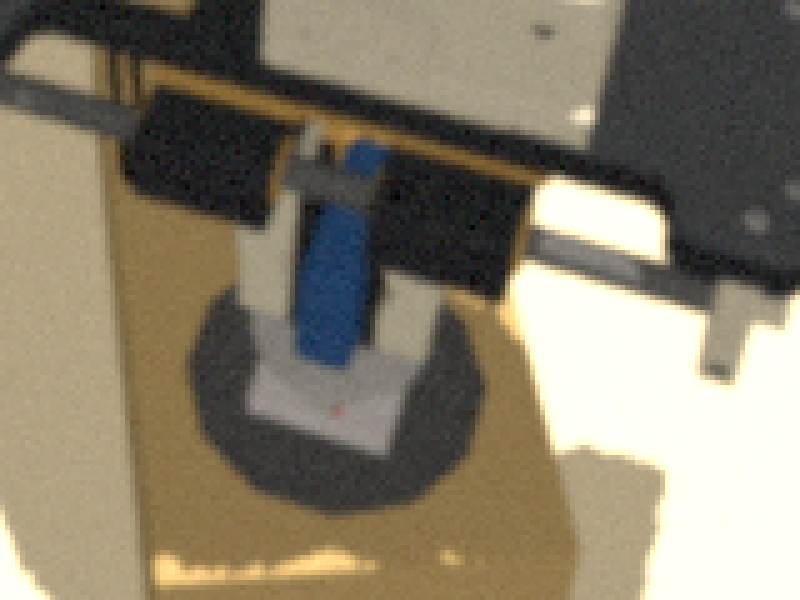

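The flange now sits just above the hub. There was no resistance past the face, so the splines have meshed (about 8 mm in). I'll continue home in 1.5 mm steps.

```bash
python3 - <<'E'
from h import *
x,y=.5411,-.2892
z=down(x,y,.0765,.0640,lim=14,step=.0015,speed=.03)
robot.dwell(.3); print(z,robot.read_t(),robot.read_position(),robot.read_force(),robot.read_grip_width()*88,robot.read_finger_force())
E
```

```text
13.96 z 0.0765 [ 0.541  -0.2892  0.0764] F [ 1.  -0.3 -1.3] M [ 0.02  0.03 -0.03]
14.21 z 0.075 [ 0.5412 -0.2892  0.075 ] F [ 0.3 -0.1 -0. ] M [-0.01 -0.02  0.01]
14.46 z 0.0735 [ 0.5412 -0.2893  0.0738] F [-0.5 -0.2  3.3] M [ 0.26  0.3  -0.03]
14.71 z 0.072 [ 0.5412 -0.2893  0.0722] F [-1.8  0.3  3.9] M [0.25 0.33 0.03]
14.96 z 0.0705 [ 0.5412 -0.2893  0.0706] F [-0.2  0.7  4.5] M [ 0.24  0.39 -0.  ]
15.21 z 0.069 [ 0.5413 -0.2893  0.0692] F [-0.7  0.6  5. ] M [ 0.28  0.38 -0.04]
15.46 z 0.0675 [ 0.5413 -0.2893  0.0678] F [-1.9  1.   6.5] M [ 0.32  0.44 -0.05]
15.71 z 0.066 [ 0.5413 -0.2893  0.0664] F [-1.1  0.2  7. ] M [0.42 0.54 0.03]
15.96 z 0.0645 [ 0.5414 -0.2894  0.0659] F [-4.1  3.5 14.1] M [ 1.02  1.43 -0.04]
0.06449999999999999 16.2583 [ 0.54139697 -0.28935801  0.06591068] [-2.85810614  2.36659157 14.31239238] 13.833531914204656 30.002227939548902
```

```bash
python3 - <<'E'
from h import *
im,d=robot.grab_frame("side"); P=cloud("side",d)
a=im[320:440,310:470]
cv2.imwrite("pics/side4c.png",np.clip(cv2.resize(a,(800,600),interpolation=cv2.INTER_NEAREST)*1.5,0,255).astype(np.uint8)[...,::-1])
h=cv2.cvtColor(im,cv2.COLOR_RGB2HSV); m=(h[...,1]<60)&(h[...,2]>50)&(abs(P[...,2]-.057)<.008); m[:385]=0;m[412:]=0;m[:,:355]=0;m[:,:400]&=True;m[:,400:]=0
print(m.sum(),np.percentile(P[m][:,2],[5,25,50,75,95])); print(robot.read_force(),np.abs(robot.read_qvel()).max())
E
```

```text
373 [0.04987372 0.05623174 0.05908307 0.05994654 0.06101122]
[-3.56911813  2.17429666 13.57088221] 0.056282434122328355
```

View pics/side4c.png

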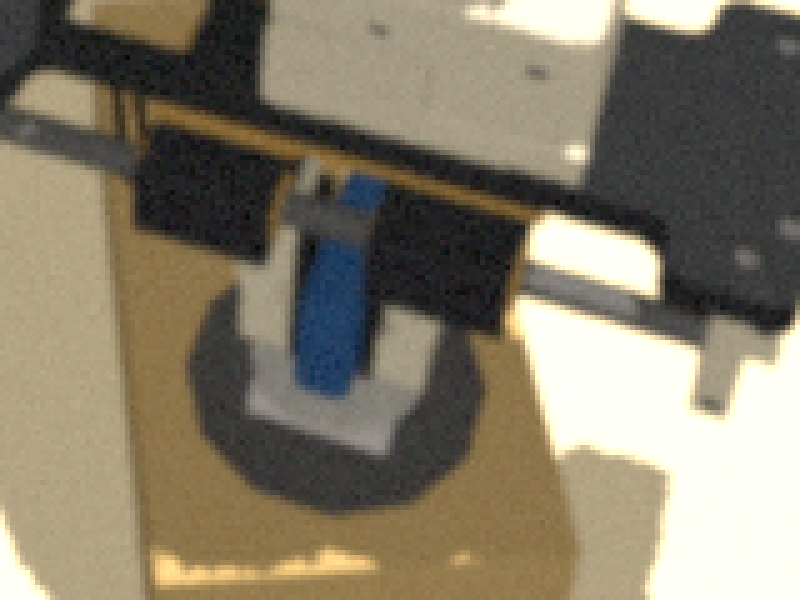

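The flange sits on the hub at (330,400) in the crop. Its top reads about 59–60 mm, against 59 mm expected when home. The push is a steady 14 N, so I'm handing in.

```bash
python3 -c "
from rig import robot
print(robot.read_t(),robot.job_done())"
```

```text
the job is handed in; nothing more can be done
16.3083 None
```

The key is meshed and fully home in the chime's socket, still gripped at 30 N and pressed down with about 14 N; I handed the job in at 16.3 s of the 42 s allowed, and no verdict was returned.

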